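# Find the loose bolt on a clamped module and hold its cap open

### The arm

A 7-joint arm with a two-finger parallel gripper is mounted at the origin on the work surface. World frame = base frame: x ahead of the robot, y to its left, z up, the work surface at z = 0. Lengths are in m, angles in rad, forces in N, time in s.
With the tool pointing down it reaches from about 0.425 to 1.025 m from the base axis. Payload 9.4 kg.
Tool frame: the origin (TCP) lies at the very end of the fingers, on their centre line; the grasp point (between the pads) lies r.grip_point_offset behind it (r.grip_point_offset is the distance from the TCP to the grasp point, in m); z points along the fingers, y is the direction in which the jaws open and shut (so a half turn about z gives the same grasp; the last joint's range is limited). The gripper opens to 93 mm and grips with 3 to 60 N. Pads are 15 mm wide; open, the fingers measure 128 mm over their backs; the gripper's body (75 mm by 188 mm) begins 65 mm behind the grasp point.
Start: joints at [-1.193, 0.599, -0.003, 1.599, 0.002, 0.943, -0.08], TCP at [0.318, 0.651, 0.219] pointing down, gripper open.
Joint ranges: [-2.57, 2.57], [-0.35, 1.97], [-1.29, 1.29], [0.11, 2.56], [-1.05, 4.19], [0.11, 1.86], [-2.63, 2.63]. Speed limits (rad/s): [2.22, 2.22, 3.01, 3.01, 3.14, 3.14, 3.14].

### API

Orientations are given as a rotation vector (axis times angle).
In Python, from rig import r, jaws, solver, telemetry, cams, job gives the robot as it stands. Calls block until the motion is done:
- r.move_to(position, orientation): joint-space move of the TCP to a pose.
- r.line_to(position, frame=None, vel=0.15, stop_force=None): straight line of the TCP; frame=None keeps the orientation; vel is the mean speed in m/s. With stop_force (N) it stops when the force on the tool has changed by that much, and returns True; else False.
- r.goto_joints(angles): joint-space move.
- jaws.open_gripper() and jaws.close_gripper(): open the fingers fully, or close them until they stop; the grip force is fixed at half the most.
- r.dwell(seconds).
- solver.ik(position, orientation): joint angles nearest the present ones, or None.
- telemetry.sense(): the state.
- cams.snapshot(name): name is "scene" or "top"; returns a dict with "image" (384x512x3 uint8, blue, green, red), "range_z" (384x512 float32, m along the optical axis (not along the pixel's ray), 0 where there is no reading), "intrinsics" (3x3 intrinsics, pixels), "xyz" and "orientation" of the camera in the world. Camera axes: x right, y up, looking along -z (the intrinsics and any distortion apply to the point x, -y, -z); pixel columns grow to the right and rows downward; lengths in m; the calibration is good to about 2 mm. A picture is of the moment at which its call begins.
A pose or a line that the arm cannot do raises r.IKError and nothing moves.
- job.finish_job(): hands the job in, once; it reports no verdict.
Trained networks look in a picture, given as the dict that the camera call returned (one of the last four; its "shot" number tells which), for a name from the list of things; names that differ only in an ending like _2 or _b are one class to them, and where a whole thing is asked for, a point or a joint stands for the part that bears it (a point fixed in the world has none). Each returns a list of dicts, best first, with "score" (0 to 1); they miss things now and then, are a little off and sometimes report something else, mostly with a low value. They report only what shows in the picture. A call takes as long as a camera call.
- cams.look_for(picture, query): "point" ([column, row] in pixels, amid what is visible of it).
The state is a dict: "clock": time; "joints": joint angles; "dq": joint speeds; "effort": joint torques, N m; "tcp_pos": TCP position; "ee_rot": TCP orientation; "contact_force": force on the tool from outside, world axes, zero at the start; "wrist_torque": the same for the moment, N m; "opening": finger opening in m.
Only numpy, scipy, OpenCV 4.12 (cv2) and the standard library are available. Lean on these libraries where they do the work, as an engineer would, in place of code of your own. Each camera call takes 0.05 s, during which the arm holds its last target.

### The job

Wind the vise's crank clockwise until its jaw is fully closed on the module. Then tap the three bolt heads from above to find the loose one, which sinks and stays down, and lift only that bolt's orange hinged cap by its bail to at least 60 degrees, keeping the other two caps shut. Finish while still holding the cap open with the fingers, and leave the other things on the bench where they are.

Things in the scene. Friction and masses are not known exactly. Their poses are not given: they have to be found in the camera images.
- vise: Board vise, blue base 125 x 430 x 12 mm, fixed. Origin on the bench under the middle of the bolt row; +x away from the robot, +y along the row towards the crank. In it sits an aluminium module, green top 66 mm above the bench, x -20 to 65, y -115 to 115 mm. Bolts 1, 2, 3 at x 15, y 72, 0, -72 mm; crank axis at x 22.5, y 215 mm. Cap hinge lines at x 45, shut grip bars at x -60 mm.
- jaw (a joint): Travel of the blue moving jaw (48 mm tall, rubber faced, on the crank's side of the module) in m: grows as the jaw closes; at 0.021 it bears on the module, its remaining gap is 0.021 minus the value. Driven only by the crank, 5 mm per rad.
- crank (a joint): Angle of the crank on the gear post, rad, growing clockwise seen from above; starts somewhere from 0 to 1.4, ends at a stop at 4.2, where the jaw bears on the module. About 2 N at the knob turns it; it stays where it is left.
- crank_axis (a point): Point on the crank's vertical axis, 100 mm above the bench. The knob circles it at a radius of 42 mm.
- knob_top (a point): Centre of the top of the crank's black upright knob, 124 mm above the bench. The knob is a round grip, diameter 18 mm, 45 mm tall, that spins freely on its pin, so the fingers can hold it from above without turning while it is carried round. Steel crank arm below it, top 78 mm above the bench.
- bolt_1 (a joint): How far bolt 1 (nearest the crank) has sunk, m. 0 at the start for all three. The one loose bolt sinks under a push of about 2.5 N on its head to a stop at 0.007 and stays down; a tight one gives less than 0.0015 however hard it is tapped.
- bolt_1_top (a point): Centre of the top of bolt 1's round steel head, diameter 18 mm, 86 mm above the bench when not sunk; it stands 14 mm proud of the orange cap around it (7 mm when sunk).
- cap_1 (a joint): Opening angle of bolt 1's hinged cap, rad: 0 lies flat, 1.4 is its stop, grows as the bail is lifted. A weak spring (about 1 N at the bail) always shuts it when let go.
- bail_1 (a point): Middle of cap 1's grip bar: orange, round, 10 mm thick, 54 mm long along vise y, 71 mm above the bench when shut, clear below. Two 6 mm rods 50 mm apart join it to the orange frame round the bolt head; the opening between bar and frame is 45 mm (vise x) by 44 mm. The hinge line, parallel to the bar, is 105 mm beyond it in vise +x, 71 mm high; lifting swings the bar up and away about it.
- bolt_2 (a joint): How far bolt 2 (the middle one) has sunk, m. 0 at the start for all three. The one loose bolt sinks under a push of about 2.5 N on its head to a stop at 0.007 and stays down; a tight one gives less than 0.0015 however hard it is tapped.
- bolt_2_top (a point): Centre of the top of bolt 2's round steel head, diameter 18 mm, 86 mm above the bench when not sunk; it stands 14 mm proud of the orange cap around it (7 mm when sunk).
- cap_2 (a joint): Opening angle of bolt 2's hinged cap, rad: 0 lies flat, 1.4 is its stop, grows as the bail is lifted. A weak spring (about 1 N at the bail) always shuts it when let go.
- bail_2 (a point): Middle of cap 2's grip bar: orange, round, 10 mm thick, 54 mm long along vise y, 71 mm above the bench when shut, clear below. Two 6 mm rods 50 mm apart join it to the orange frame round the bolt head; the opening between bar and frame is 45 mm (vise x) by 44 mm. The hinge line, parallel to the bar, is 105 mm beyond it in vise +x, 71 mm high; lifting swings the bar up and away about it.
- bolt_3 (a joint): How far bolt 3 (farthest from the crank) has sunk, m. 0 at the start for all three. The one loose bolt sinks under a push of about 2.5 N on its head to a stop at 0.007 and stays down; a tight one gives less than 0.0015 however hard it is tapped.
- bolt_3_top (a point): Centre of the top of bolt 3's round steel head, diameter 18 mm, 86 mm above the bench when not sunk; it stands 14 mm proud of the orange cap around it (7 mm when sunk).
- cap_3 (a joint): Opening angle of bolt 3's hinged cap, rad: 0 lies flat, 1.4 is its stop, grows as the bail is lifted. A weak spring (about 1 N at the bail) always shuts it when let go.
- bail_3 (a point): Middle of cap 3's grip bar: orange, round, 10 mm thick, 54 mm long along vise y, 71 mm above the bench when shut, clear below. Two 6 mm rods 50 mm apart join it to the orange frame round the bolt head; the opening between bar and frame is 45 mm (vise x) by 44 mm. The hinge line, parallel to the bar, is 105 mm beyond it in vise +x, 71 mm high; lifting swings the bar up and away about it.
- spare_bolt: Steel stub, diameter 18 mm, 28 mm tall, standing on the vise's base plate at the end away from the crank; a bystander, not to be disturbed. Origin at its underside centre.
- driver: Screwdriver with a red handle lying on the bench in front, to the right; a bystander, not to be disturbed. Origin at its underside (middle of its length).
- spanner: Steel spanner lying on the bench in front, to the left; a bystander, not to be disturbed. Origin at its underside (middle of its length).
- solder_reel: Blue solder reel, diameter 60 mm, 46 mm tall, on the right; a bystander, not to be disturbed. Origin at its underside centre.
- flux_bottle: Amber bottle, diameter 44 mm, 110 mm tall, behind on the right; a bystander, not to be disturbed. Origin at its underside centre.
- tool_mug: Grey cup, diameter 76 mm, 90 mm tall, behind on the left; a bystander, not to be disturbed. Origin at its underside centre.
- spare_board: Green circuit board 120 x 90 x 6 mm lying on the left; a bystander, not to be disturbed. Origin at its underside centre.

How it is judged:
By the outcome, as a careful person would: the job done as asked, in the order asked, and still so for the second after the job is handed in, while the arm keeps its last pose, push and grip.
It also fails if it takes over 64 s, if anything falls off the work surface, if the arm or the gripper's body presses on something with over 40 N, if the wrist force passes 120 N, or if a joint passes its speed limit or range.

## Working session

There is one attempt and no reset: what is moved stays moved. The work goes in short steps, each a Python script; the robot and the scene stay as the last script left them, time stands still between calls to the robot, and variables do not carry over. Pictures are saved under pics/ and viewed, and the job is handed in when it is done.

```bash
ls; mkdir -p pics
python3 - <<'E'
from rig import r,jaws,solver,telemetry,cams,job
import cv2,numpy as np
s=telemetry.sense();print(s)
print(r.grip_point_offset)
for n in("scene","top"):
    p=cams.snapshot(n);cv2.imwrite(f"pics/{n}0.png",p["image"]);print(n,p["intrinsics"],p["xyz"],p["orientation"],[k for k in p])
    np.savez(f"{n}0.npz",**{k:np.array(v) for k,v in p.items()})
    for q in("knob_top","bolt_1_top","bail_1","vise","crank_axis"):
        try: print(q,[(np.round(d["point"],1),round(d["score"],2)) for d in cams.look_for(p,q)])
        except Exception as e: print(q,e)
print(telemetry.sense()["clock"])
E
```

```text
pics
{'clock': 0.0, 'joints': array([-1.1926905 ,  0.60009051, -0.00253604,  1.60013217,  0.00180289,
        0.94290892, -0.07981723]), 'dq': array([ 1.30907705e-03, -9.67878298e-04, -5.44865218e-04, -6.21382139e-05,
       -4.31016721e-04,  5.58694596e-04,  1.70917480e-03]), 'effort': array([ 4.87417055e-04, -7.65058494e+01,  1.49734005e+00, -2.52341598e+01,
       -5.25085756e-02,  1.70890801e-02,  1.46661368e-04]), 'tcp_pos': array([0.31828847, 0.65084708, 0.21778427]), 'ee_rot': array([-7.08163783e-01, -3.06052937e+00,  2.39329428e-03]), 'contact_force': array([-0.54467148,  0.39844397,  0.05060683]), 'wrist_torque': array([-0.02333469, -0.03100182, -0.01181487]), 'opening': 0.0927335929497841}
0.0188
scene [[363.25601198   0.         253.43927199]
 [  0.         363.25601198 195.03692723]
 [  0.           0.           1.        ]] [ 1.05561675 -0.37743122  0.95489542] [0.64470097 0.31751619 0.89686391] ['image', 'range_z', 'intrinsics', 'xyz', 'orientation', 'shot']
knob_top [(array([325.1, 205.7]), 0.65), (array([264.6, 231. ]), 0.63)]
bolt_1_top [(array([118.8, 238.6]), 0.72), (array([264.8, 234. ]), 0.51)]
bail_1 [(array([266.2, 230.7]), 0.94), (array([219.7, 249.2]), 0.76), (array([246.9, 240.4]), 0.66)]
vise [(array([255.3, 254.3]), 0.64)]
crank_axis [(array([256.6, 252.2]), 0.69), (array([321.2, 214.4]), 0.57)]
top [[390.64722166   0.         256.40177159]
 [  0.         390.64722166 191.93967774]
 [  0.           0.           1.        ]] [0.40638281 0.01902151 1.23378361] [ 0.07008086 -0.04489244 -1.59476794] ['image', 'range_z', 'intrinsics', 'xyz', 'orientation', 'shot']
knob_top [(array([426.6, 167.5]), 0.58)]
bolt_1_top [(array([261.1, 153.2]), 0.62)]
bail_1 [(array([288.9, 158.4]), 0.87), (array([261.9, 154.9]), 0.81)]
vise [(array([271.6, 154.6]), 0.56)]
crank_axis [(array([211.3, 140.5]), 0.52), (array([311.3, 152.5]), 0.39)]
0.6
```

Run:
```python
import cv2
a=cv2.imread("pics/scene0.png");b=cv2.imread("pics/top0.png")
cv2.imwrite("pics/s1.png",cv2.resize(a[170:350,170:410],None,fx=3,fy=3,interpolation=cv2.INTER_CUBIC))
cv2.imwrite("pics/t1.png",cv2.resize(b[80:230,160:380],None,fx=3.6,fy=3.6,interpolation=cv2.INTER_CUBIC))
```

```text
(no output)
```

View pics/scene0.png

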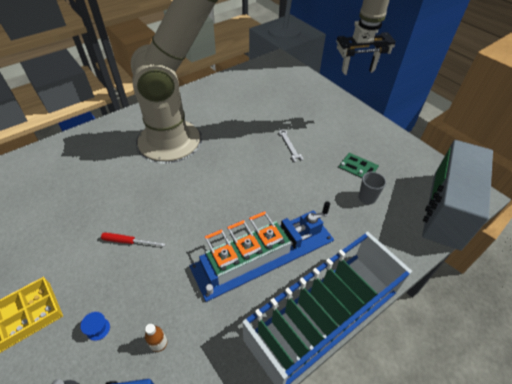

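View pics/top0.png

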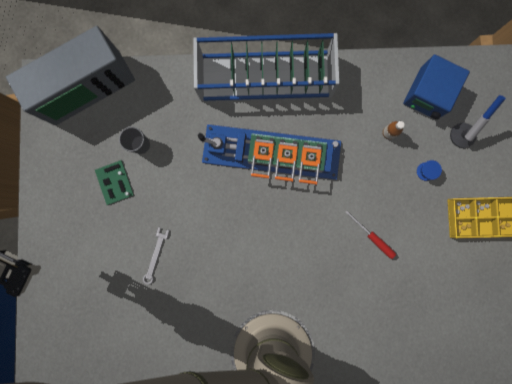

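The scene view has the vise at about (262,245) and the black knob at (326,207). The top view has the vise at (270,152), with the three orange caps at (263,153), (287,155), (311,158) and the knob at (201,137). A card rack stands behind the vise. Next I'll look closer and measure.

View pics/s1.png

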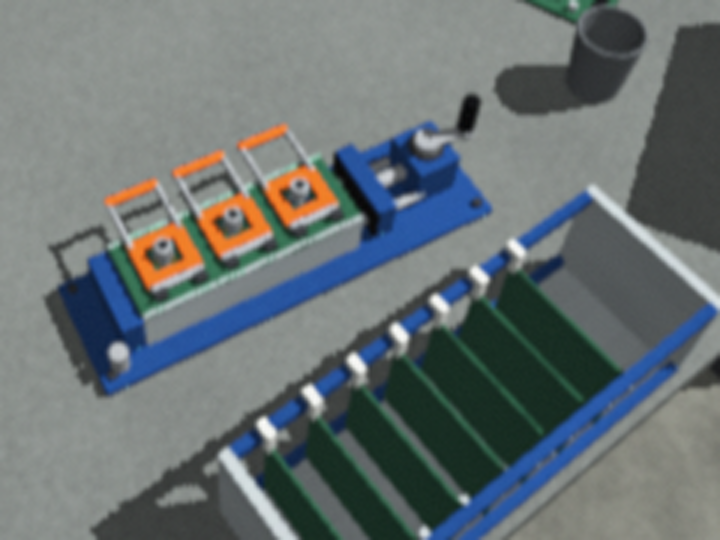

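View pics/t1.png

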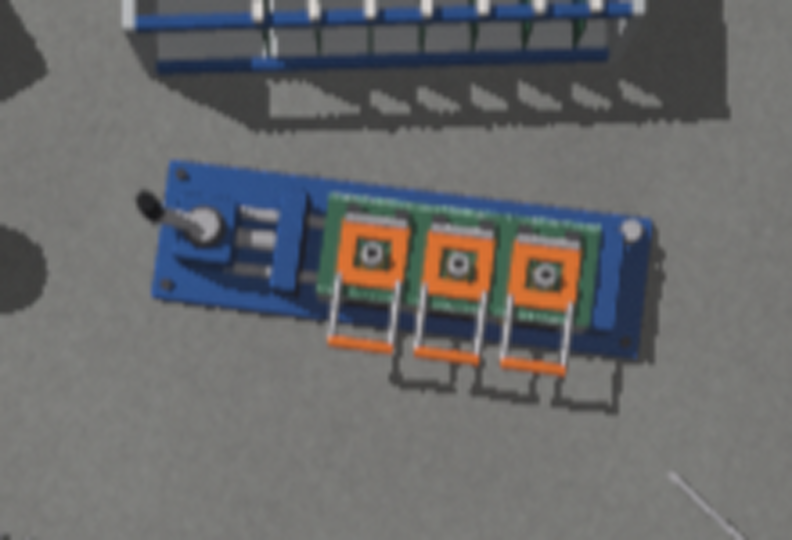

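```bash
cat > h.py <<'E'
import numpy as np,cv2
from scipy.spatial.transform import Rotation as R
def load(n):
    d=np.load(n); return {k:d[k] for k in d.files}
def cloud(p):
    K=p["intrinsics"];z=p["range_z"].astype(float);h,w=z.shape
    u,v=np.meshgrid(np.arange(w),np.arange(h))
    c=np.stack([(u-K[0,2])/K[0,0]*z,-(v-K[1,2])/K[1,1]*z,-z],-1)
    X=c@R.from_rotvec(p["orientation"]).as_matrix().T+p["xyz"]
    X[z<=0]=np.nan
    return X
def ray(p,uv,h):
    K=p["intrinsics"];u,v=uv
    d=R.from_rotvec(p["orientation"]).apply([(u-K[0,2])/K[0,0],-(v-K[1,2])/K[1,1],-1])
    return p["xyz"]+d*(h-p["xyz"][2])/d[2]
def proj(p,P):
    c=(np.atleast_2d(P)-p["xyz"])@R.from_rotvec(p["orientation"]).as_matrix();K=p["intrinsics"]
    return np.c_[K[0,0]*c[:,0]/-c[:,2]+K[0,2],K[1,1]*-c[:,1]/-c[:,2]+K[1,2]]
E
python3 - <<'E'
from h import *
for n in("scene","top"):
    p=load(n+"0.npz");X=cloud(p);im=p["image"];hsv=cv2.cvtColor(im,cv2.COLOR_BGR2HSV)
    tab=X[...,2][np.isfinite(X[...,2])]
    inroi=(X[...,0]>.3)&(X[...,0]<.85)&(abs(X[...,1])<.45)
    print(n,"table z",np.nanmedian(X[...,2][inroi]))
    org=(hsv[...,0]>5)&(hsv[...,0]<18)&(hsv[...,1]>150)&(hsv[...,2]>150)&inroi
    nl,lab,st,ce=cv2.connectedComponentsWithStats(org.astype(np.uint8))
    for i in range(1,nl):
        if st[i,4]>8: print("org",st[i],np.nanmedian(X[lab==i],0).round(4))
    blue=(hsv[...,0]>100)&(hsv[...,0]<125)&(hsv[...,1]>150)&inroi&(X[...,2]<.03)&(X[...,2]>.004)
    nl,lab,st,ce=cv2.connectedComponentsWithStats(blue.astype(np.uint8))
    for i in range(1,nl):
        if st[i,4]>30: print("blue",st[i],np.nanmedian(X[lab==i],0).round(4))
    blk=(im.max(-1)<60)&inroi&(X[...,2]>.06)&(X[...,2]<.15)
    nl,lab,st,ce=cv2.connectedComponentsWithStats(blk.astype(np.uint8))
    for i in range(1,nl):
        if st[i,4]>5: print("blk",st[i],np.nanmedian(X[lab==i],0).round(4),np.nanmax(X[lab==i][:,2]))
E
```

```text
scene table z -0.00023598226439891512
org [250 212  15   7  40] [0.5413 0.0278 0.0733]
org [228 221  16   8  46] [ 0.5306 -0.0437  0.0737]
org [259 225  23  20 183] [0.616  0.0118 0.0707]
org [205 230  17   8  51] [ 0.5193 -0.1158  0.0734]
org [236 235  24  20 195] [ 0.604  -0.0592  0.0706]
org [213 245  24  21 207] [ 0.5946 -0.1286  0.0707]
org [156 330   6   7  25] [ 0.6832 -0.3767  0.0781]
blue [290 217  10   8  37] [0.5929 0.1384 0.0101]
blue [ 190  227  143   74 1591] [ 0.6674 -0.0484  0.0108]
blk [368 174  16  12  92] [0.6512 0.4352 0.073 ] 0.08682197618587006
blk [361 182  18  13  85] [0.6718 0.3731 0.0722] 0.0849003263411301
blk [436 198   4   5  16] [0.8446 0.4476 0.1409] 0.14776955203856423
blk [323 202   7  12  59] [0.6584 0.188  0.1118] 0.12487611694809109
blk [431 205   4   5  12] [0.8452 0.4464 0.108 ] 0.11350221496577373
blk [427 212   4   4  11] [0.8441 0.4457 0.0761] 0.07960306235899828
blk [306 217   5   5  11] [0.6372 0.1389 0.0693] 0.07293977583078481
blk [265 246   5   3   7] [ 0.6456 -0.0185  0.0715] 0.07630181750242937
blk [337 261  15  19 155] [0.8286 0.0985 0
[... 888 characters left out ...]
41] [0.6872 0.104  0.012 ]
blue [203 143  43  24 279] [0.5998 0.1659 0.0118]
blk [110  70   3   4   8] [0.8433 0.4477 0.1426] 0.14687760926425475
blk [114  75   3   4   7] [0.8438 0.4482 0.1073] 0.11616720319348595
blk [118  79   3   4   8] [0.8434 0.4485 0.0757] 0.08044075917229532
blk [412  96   6   6  20] [ 0.762  -0.4439  0.0759] 0.08949409027218813
blk [120 128  18  21  97] [0.6737 0.4327 0.074 ] 0.08773735416814898
blk [198 134   8   7  36] [0.6518 0.1922 0.121 ] 0.12700807184786833
blk [135 136  11  16  39] [0.6438 0.3754 0.0715] 0.08704732718806651
blk [218 143   5   5  10] [0.6371 0.1405 0.069 ] 0.07260855685371248
blk [211 144   5   4   6] [0.6356 0.1657 0.0704] 0.07158355086476909
```

Run:
```python
from h import *
from scipy.optimize import least_squares
ps={n:load(n+"0.npz") for n in("scene","top")}
# vise pose fit: orange bars/frames medians
o=np.array([.590,-.055]);psi=-.1505
def W(x,y,z): 
    c,s=np.cos(psi),np.sin(psi); return np.array([o[0]+c*x-s*y,o[1]+s*x+c*y,z])
Rv=np.array([[np.cos(psi),np.sin(psi)],[-np.sin(psi),np.cos(psi)]])
for n,p in ps.items():
    X=cloud(p);V=X.copy();V[...,:2]=(X[...,:2]-o)@Rv.T
    print(n)
    # height map near the crank
    m=np.isfinite(V[...,2])&(abs(V[...,0]-22.5e-3)<.07)&(V[...,1]>.09)&(V[...,1]<.28)&(V[...,2]>.03)
    q=V[m]; 
    for h0,h1 in((.04,.06),(.06,.075),(.075,.085),(.085,.1),(.1,.14)):
        k=q[(q[:,2]>h0)&(q[:,2]<=h1)]
        if len(k): print(h0,h1,len(k),k.min(0).round(3),k.max(0).round(3),np.median(k,0).round(3))
    m=np.isfinite(X[...,2])&(X[...,0]>.7)&(X[...,0]<1.1)&(abs(X[...,1])<.3); print("rack",X[m].max(0),(X[m&(X[...,2]>.06)]).min(0))
    # base plate outline
    hsv=cv2.cvtColor(p["image"],cv2.COLOR_BGR2HSV)
    b=(hsv[...,0]>100)&(hsv[...,0]<125)&(hsv[...,1]>130)&(V[...,2]>.006)&(V[...,2]<.018)&(abs(V[...,0])<.12)&(abs(V[...,1])<.3)
    print("base",V[b].min(0).round(4),V[b].max(0).round(4))
    im=p["image"].copy()
    im=cv2.resize(im,None,fx=4,fy=4,interpolation=cv2.INTER_CUBIC)
    def dot(P,c,r_=3):
        u=(proj(p,P)[0]+.5)*4-.5; cv2.circle(im,tuple(int(v) for v in u.round()),r_,c,-1)
    for y in(.072,0,-.072):
        dot(W(.015,y,.086),(255,0,255));
        for d in(-.027,0,.027): dot(W(-.06,y+d,.071),(255,255,0))
    dot(W(.0225,.215,.1),(0,255,255));dot(W(.0225,.215,.078),(0,255,0))
    for a in range(0,360,15): dot(W(.0225+.042*np.cos(np.radians(a)),.215+.042*np.sin(np.radians(a)),.124),(0,0,255) if a!=90 else (255,255,255),2)
    dot(W(-.04,-.215,.012),(0,255,0))
    c=proj(p,W(0,.03,.07))[0]*4
    x0,y0=int(c[0])-400,int(c[1])-300
    cv2.imwrite(f"pics/ov_{n}.png",im[y0:y0+600,x0:x0+800])
```

```text
scene
0.04 0.06 371 [-0.02   0.093  0.04 ] [0.066 0.238 0.06 ] [0.031 0.146 0.054]
0.06 0.075 440 [-0.046  0.09   0.06 ] [0.065 0.261 0.075] [0.029 0.144 0.065]
0.075 0.085 87 [-0.014  0.093  0.075] [0.037 0.258 0.083] [0.025 0.219 0.078]
0.085 0.1 18 [0.026 0.246 0.086] [0.036 0.259 0.1  ] [0.034 0.25  0.094]
0.1 0.14 51 [0.02  0.246 0.101] [0.037 0.267 0.125] [0.031 0.253 0.118]
rack [1.08812592 0.29998808 0.14167847] [ 0.79379068 -0.21073072  0.06000163]
base [-0.035  -0.1674  0.006 ] [0.0911 0.2608 0.0179]
top
0.04 0.06 220 [-0.021  0.092  0.04 ] [0.067 0.236 0.06 ] [0.021 0.15  0.056]
0.06 0.075 549 [-0.047  0.09   0.06 ] [0.066 0.252 0.075] [0.018 0.143 0.066]
0.075 0.085 114 [-0.045  0.091  0.075] [0.053 0.264 0.084] [0.025 0.218 0.079]
0.085 0.1 8 [0.02  0.248 0.085] [0.032 0.258 0.096] [0.023 0.25  0.094]
0.1 0.14 40 [0.02  0.248 0.104] [0.037 0.263 0.127] [0.027 0.255 0.123]
rack [0.95731258 0.29998883 0.14547922] [ 0.79520771 -0.20989617  0.06005138]
base [-0.0343 -0.1657  0.0063] [0.0875 0.2612 0.0179]
```

View pics/ov_scene.png

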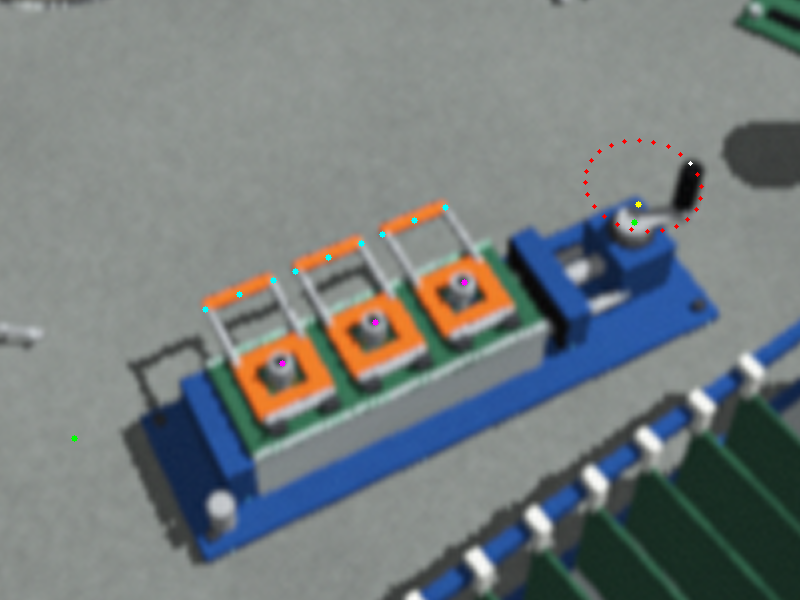

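View pics/ov_top.png

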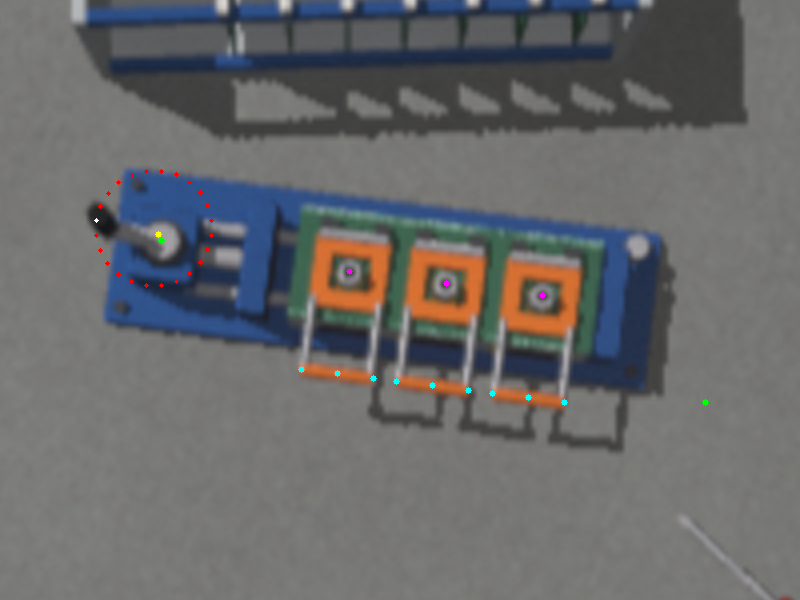

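The overlay agrees with both views: bolt dots sit on the heads, bail dots on the bars, and the knob is at about 82° in the vise frame. Everything around the hub is below 0.085 m and the rack tops out at 0.146 m. Next I'll check IK for the path.

```bash
cat >> h.py <<'E'
o=np.array([.590,-.055]);psi=-.1505
def W(x,y,z):
    c,s=np.cos(psi),np.sin(psi); return np.array([o[0]+c*x-s*y,o[1]+s*x+c*y,z])
def ori(a,half=0):
    """tool down, tool y at vise angle a"""
    f=(psi+a+np.pi/2)/2+half*np.pi/2
    return np.pi*np.array([np.cos(f),np.sin(f),0])
def kp(a,z): return W(.0225+.042*np.cos(a),.215+.042*np.sin(a),z)
E
python3 - <<'E'
from h import *
from rig import solver,telemetry
print(R.from_rotvec(ori(0)).as_matrix().round(3))
for half in(0,1):
  for a0 in(0,np.pi/2):
    print(half,a0)
    for P in(kp(1.43,.2),kp(1.43,.088),kp(0,.088),kp(-1.5,.088),kp(-2.8,.088),W(.015,.072,.086),W(.015,-.072,.12),W(-.095,.072,.052),W(-.095,-.072,.052),W(-.06,0,.052),W(0,0,.15),W(0,-.072,.15)):
        q=solver.ik(P,ori(a0,half)); print(P.round(3),None if q is None else np.round(q,2))
E
```

```text
[[ 0.15   0.989  0.   ]
 [ 0.989 -0.15  -0.   ]
 [-0.     0.    -1.   ]]
0 0
[0.657 0.194 0.2  ] [-0.58  0.59  0.32  1.73 -0.23  0.86 -0.3 ]
[0.657 0.194 0.088] [-0.5   0.71  0.21  1.81 -0.23  0.65 -0.31]
[0.686 0.148 0.088] [-0.44  0.73  0.23  1.76 -0.24  0.68 -0.22]
[0.641 0.112 0.088] [-0.42  0.68  0.25  1.89 -0.28  0.61 -0.15]
[0.603 0.146 0.088] [-0.49  0.65  0.24  1.96 -0.27  0.56 -0.21]
[0.616 0.014 0.086] [-0.29  0.65  0.27  1.97 -0.31  0.55  0.04]
[ 0.594 -0.128  0.12 ] [-0.08  0.6   0.3   1.97 -0.29  0.61  0.26]
[0.507 0.03  0.052] [-0.29  0.62  0.18  2.23 -0.34  0.31  0.03]
[ 0.485 -0.112  0.052] [ 0.04  0.61  0.11  2.25 -0.23  0.29  0.19]
[ 0.531 -0.046  0.052] [-0.14  0.64  0.17  2.18 -0.3   0.35  0.14]
[ 0.59  -0.055  0.15 ] [-0.23  0.55  0.34  1.99 -0.29  0.65  0.14]
[ 0.579 -0.126  0.15 ] [-0.11  0.55  0.34  1.99 -0.29  0.65  0.26]
0 1.5707963267948966
[0.657 0.194 0.2  ] [-0.33  0.57 -0.06  1.71  0.04  0.86  1.01]
[0.657 0.194 0.088] [-0.31  0.7  -0.09  1.79  0.1   0.66  0.96]
[0.686 0.148 0.088] [-0.24  0.71 -0.09  1.75  0.1   0.68  1.04]
[0.641 0.112 0.088] [-0.2  
[... 1454 characters left out ...]
] [-0.75  0.79  0.64  1.82 -0.66  0.75 -1.47]
[0.686 0.148 0.088] [-0.67  0.81  0.64  1.78 -0.67  0.78 -1.41]
[0.641 0.112 0.088] [-0.64  0.75  0.62  1.9  -0.67  0.7  -1.34]
[0.603 0.146 0.088] [-0.71  0.72  0.6   1.97 -0.66  0.65 -1.4 ]
[0.616 0.014 0.086] [-0.5   0.72  0.61  1.99 -0.68  0.64 -1.17]
[ 0.594 -0.128  0.12 ] [-0.31  0.68  0.67  1.99 -0.65  0.7  -0.95]
[0.507 0.03  0.052] [-0.43  0.65  0.38  2.24 -0.69  0.36 -1.19]
[ 0.485 -0.112  0.052] [-0.15  0.65  0.39  2.26 -0.72  0.35 -0.86]
[ 0.531 -0.046  0.052] [-0.33  0.68  0.46  2.19 -0.74  0.43 -0.99]
[ 0.59  -0.055  0.15 ] [-0.45  0.62  0.69  2.   -0.59  0.73 -1.12]
[ 0.579 -0.126  0.15 ] [-0.34  0.63  0.71  2.   -0.6   0.73 -0.98]
```

```bash
python3 - <<'E'
from h import *
from rig import r,jaws,telemetry,cams
a=np.radians(82)
r.move_to(kp(a,.2),ori(0)); 
f0=telemetry.sense()
print(f0["clock"],f0["tcp_pos"],kp(a,.2),f0["contact_force"])
hit=r.line_to(kp(a,.088),vel=.12,stop_force=6)
s=telemetry.sense();print(hit,s["clock"],s["tcp_pos"],s["contact_force"])
for n in("scene","top"):
    p=cams.snapshot(n);c=proj(p,kp(a,.11))[0];x,y=int(c[0]),int(c[1])
    cv2.imwrite(f"pics/k_{n}.png",cv2.resize(p["image"][max(y-60,0):y+60,x-80:x+80],None,fx=4,fy=4,interpolation=cv2.INTER_CUBIC))
E
python3 -c "
import cv2,numpy as np
cv2.imwrite('pics/k.png',np.hstack([cv2.resize(cv2.imread('pics/k_scene.png'),(400,300)),cv2.resize(cv2.imread('pics/k_top.png'),(400,300))]))"
```

```text
2.6417 [0.65601946 0.19632619 0.19988699] [0.65649623 0.19444093 0.2       ] [-0.512756   -0.09525985 -0.25530412]
False 3.725 [0.65700013 0.19449429 0.08870214] [ 0.44711515  0.14498301 -0.25190918]
```

View pics/k.png

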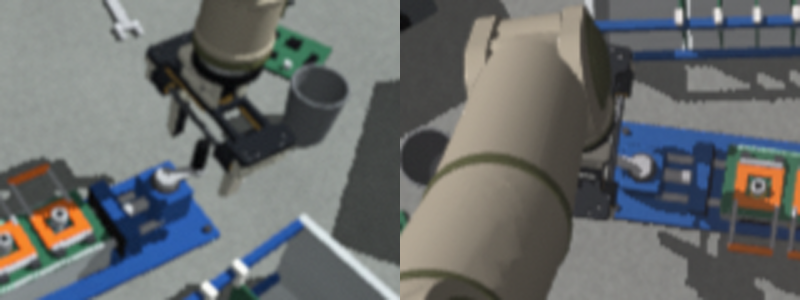

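Scene view: the black knob stands between the open fingers, at about (200,155) in the left half. The crank and hub are clear. I'll grip and wind.

```bash
cat > wind.py <<'E'
from h import *
from rig import r,jaws,telemetry,cams
import json,sys
Rv=np.array([[np.cos(psi),np.sin(psi)],[-np.sin(psi),np.cos(psi)]])
def wind(a,n,da=.2,vel=.06,lim=14,corr=np.zeros(2)):
    for i in range(n):
        a2=a-da
        P=kp(a2,.088);P[:2]+=Rv.T@corr
        hit=r.line_to(P,vel=vel,stop_force=lim)
        s=telemetry.sense();f=Rv@s["contact_force"][:2]
        er=np.array([np.cos(a2),np.sin(a2)]);et=np.array([np.sin(a2),-np.cos(a2)])
        tv=Rv@(s["tcp_pos"][:2]-o)-[.0225,.215]
        print(round(s["clock"],2),"a",round(a2,2),"hit",hit,"Fr %.1f Ft %.1f Fz %.1f"%(f@er,f@et,s["contact_force"][2]),"act ang %.3f rad %.4f"%(np.arctan2(tv[1],tv[0]),np.hypot(*tv)),"op %.4f"%s["opening"])
        a=a2
        if hit or abs(f@et)>lim: return a,True
        if np.linalg.norm(s["contact_force"])>50: return a,True
    return a,False
E
python3 - <<'E'
from wind import *
jaws.close_gripper();s=telemetry.sense();print(s["clock"],s["opening"],s["contact_force"])
a,h=wind(np.radians(82),4)
json.dump(a,open("a.json","w"))
E
```

```text
4.9833 0.01716208048853623 [0.02209558 0.49806716 0.31566472]
5.28 a 1.23 hit False Fr -1.1 Ft 1.3 Fz -1.3 act ang 1.204 rad 0.0419 op 0.0174
5.57 a 1.03 hit False Fr -1.5 Ft 2.5 Fz -0.8 act ang 1.002 rad 0.0418 op 0.0174
5.86 a 0.83 hit False Fr -1.1 Ft 2.2 Fz 0.2 act ang 0.806 rad 0.0418 op 0.0177
6.15 a 0.63 hit False Fr -2.1 Ft 1.8 Fz 1.0 act ang 0.607 rad 0.0418 op 0.0174
```

Run:
```python
from wind import *
a=json.load(open("a.json"))
a,h=wind(a,22)
json.dump(a,open("a.json","w"))
```

```text
6.44 a 0.43 hit False Fr -3.0 Ft 2.7 Fz 0.6 act ang 0.407 rad 0.0418 op 0.0176
6.73 a 0.23 hit False Fr -4.0 Ft 0.9 Fz 1.4 act ang 0.208 rad 0.0418 op 0.0174
7.03 a 0.03 hit False Fr -4.7 Ft 1.9 Fz 2.2 act ang 0.009 rad 0.0418 op 0.0175
7.32 a -0.17 hit False Fr -4.9 Ft 0.8 Fz 2.1 act ang -0.189 rad 0.0418 op 0.0174
7.61 a -0.37 hit False Fr -5.6 Ft 0.8 Fz 2.3 act ang -0.391 rad 0.0418 op 0.0171
7.9 a -0.57 hit False Fr -4.2 Ft 1.2 Fz 0.8 act ang -0.594 rad 0.0419 op 0.0172
8.19 a -0.77 hit False Fr -5.1 Ft 1.3 Fz 1.0 act ang -0.797 rad 0.0419 op 0.0174
8.48 a -0.97 hit False Fr -5.2 Ft 1.6 Fz 0.3 act ang -0.999 rad 0.0420 op 0.0175
8.78 a -1.17 hit False Fr -5.8 Ft 2.2 Fz -0.8 act ang -1.197 rad 0.0421 op 0.0178
9.07 a -1.37 hit False Fr -5.3 Ft 1.8 Fz -2.4 act ang -1.390 rad 0.0421 op 0.0176
9.36 a -1.57 hit False Fr -4.6 Ft 1.4 Fz -2.5 act ang -1.582 rad 0.0422 op 0.0177
9.65 a -1.77 hit False Fr -4.5 Ft 1.6 Fz -3.0 act ang -1.773 rad 0.0422 op 0.0178
9.94 a -1.97 hit False Fr -2.6 Ft 1.1 Fz -4.7 act ang -1.970 rad 0.0423 op 0.0171
10.15 a -2.17 hit True Fr -0.6 Ft -5.4 Fz -1.4 act ang -2.017 rad 0.0420 op 0.0176
```

Run:
```python
from wind import *
for aa,st in((-2.06,30),(-2.12,30)):
    hit=r.line_to(kp(aa,.088),vel=.02,stop_force=st); r.dwell(.1)
    s=telemetry.sense();f=Rv@s["contact_force"][:2];tv=Rv@(s["tcp_pos"][:2]-o)-[.0225,.215]
    print(s["clock"],hit,f,np.arctan2(tv[1],tv[0]),np.hypot(*tv),s["opening"])
for n in("scene","top"):
    p=cams.snapshot(n);c=proj(p,W(0,.13,.06))[0];x,y=int(c[0]),int(c[1])
    cv2.imwrite(f"pics/c_{n}.png",cv2.resize(p["image"][max(y-50,0):y+50,x-66:x+66],(400,300),interpolation=cv2.INTER_CUBIC))
cv2.imwrite('pics/c.png',np.hstack([cv2.imread('pics/c_scene.png'),cv2.imread('pics/c_top.png')]))
```

```text
10.5 False [5.9352008  0.87581899] -2.0176220039339006 0.04206327301855123 0.017679718042741682
10.875 False [10.54032834 -1.73219811] -2.0236403817047126 0.042015518390220816 0.017594627925580267
```

View pics/c.png

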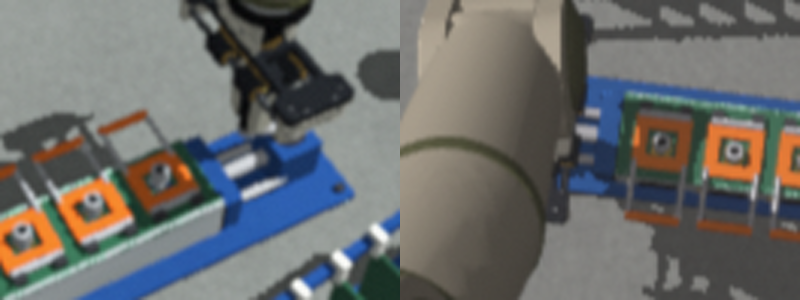

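Scene view: the blue jaw now bears on the green/aluminium module at about (235,190) in the left half with no gap left. The crank won't turn further under about 10 N. I'll release it and tap the bolts.

Run:
```python
from h import *
from rig import r,jaws,telemetry,cams
a=-2.02
r.line_to(kp(a,.088),vel=.05)
jaws.open_gripper()
print(r.line_to(kp(a,.17),vel=.15,stop_force=15))
p=cams.snapshot("scene");np.savez("scene1.npz",**{k:np.array(v) for k,v in p.items()})
jaws.close_gripper()
s=telemetry.sense();print(s["clock"],s["opening"])
for i,y in((1,.072),(2,0),(3,-.072)):
    r.move_to(W(.015,y,.105),ori(0)); r.dwell(.15)
    hit=r.line_to(W(.015,y,.0775),vel=.03,stop_force=8)
    s=telemetry.sense();print(i,hit,s["clock"],s["tcp_pos"].round(4),s["contact_force"].round(1))
    r.line_to(W(.015,y,.115),vel=.15)
```

```text
False
14.6917 0.0006223880873257974
1 True 16.2167 [0.6156 0.0141 0.0794] [-1.5  0.2  7.7]
2 True 17.8 [ 0.6048 -0.0571  0.0861] [-2.5  1.1  8.9]
3 True 19.3333 [ 0.594  -0.1283  0.0861] [-1.9 -0.1  8.2]
```

Run:
```python
from h import *
from rig import r,jaws,telemetry,cams
y=.072
r.move_to(W(.015,y,.105),ori(0)); r.dwell(.15)
hit=r.line_to(W(.015,y,.076),vel=.03,stop_force=10)
s=telemetry.sense();print(hit,s["clock"],s["tcp_pos"].round(4),s["contact_force"].round(1))
r.line_to(W(.015,y,.12),vel=.15)
# pre-grasp: inner finger face 12 mm beyond the bar centre
r.move_to(W(-.0945,y,.15),ori(0)); jaws.open_gripper(); 
s=telemetry.sense();print(s["clock"],s["tcp_pos"],s["opening"])
ims=[]
for n in("scene","top"):
    p=cams.snapshot(n);np.savez(n+"2.npz",**{k:np.array(v) for k,v in p.items()})
    c=proj(p,W(-.02,.08,.06))[0];x,yy=int(c[0]),int(c[1])
    ims.append(cv2.resize(p["image"][max(yy-60,0):yy+60,x-80:x+80],(400,300),interpolation=cv2.INTER_CUBIC))
cv2.imwrite("pics/d.png",np.hstack(ims))
```

```text
True 21.2667 [0.6155 0.014  0.0794] [-2.5  0.4  9.5]
23.6917 [0.50735149 0.03034983 0.14999027] 0.09290398478012322
```

View pics/d.png

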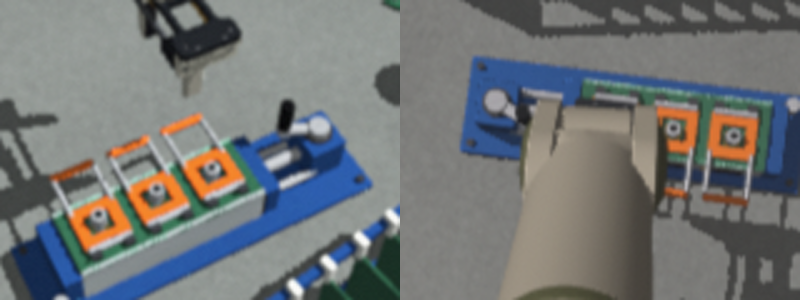

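Bolt 1 is the loose one: its head stays at 0.0794 m on a second tap, while bolts 2 and 3 stopped at 0.0861 m. The view shows the jaw shut and the crank left in place, with a finger above bail 1 at about (190,95). I'll lower the inner finger into bail 1's opening.

Run:
```python
from h import *
from rig import r,jaws,telemetry,cams
y=.072
r.line_to(W(-.0945,y,.1),vel=.12)
r.dwell(.1)
hit=r.line_to(W(-.0945,y,.053),vel=.06,stop_force=4)
s=telemetry.sense();print(hit,s["clock"],s["tcp_pos"],s["contact_force"].round(2))
ims=[]
for n in("scene","top"):
    p=cams.snapshot(n)
    c=proj(p,W(-.04,.06,.06))[0];x,yy=int(c[0]),int(c[1])
    ims.append(cv2.resize(p["image"][max(yy-42,0):yy+42,x-56:x+56],(400,300),interpolation=cv2.INTER_CUBIC))
cv2.imwrite("pics/e.png",np.hstack(ims))
```

```text
False 25.3917 [0.50745534 0.03028491 0.05309681] [-0.53  0.2  -0.34]
```

View pics/e.png

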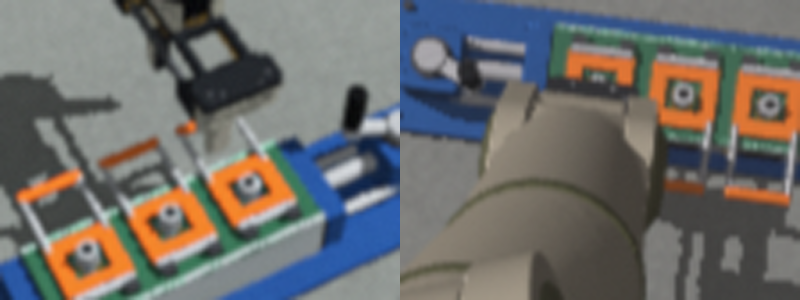

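The inner finger stands inside bail 1's opening, at about (222,125) in the scene half, between the rods with no contact. I'll close the gripper, then centre it on the bar.

Run:
```python
from h import *
from rig import r,jaws,telemetry,cams
y=.072
def st(t):
    s=telemetry.sense();v=s["tcp_pos"][:2]-o;c,sn=np.cos(psi),np.sin(psi)
    print(t,round(s["clock"],2),"vise",np.round([c*v[0]+sn*v[1],-sn*v[0]+c*v[1],s["tcp_pos"][2]],4),"F",s["contact_force"].round(1),"op",round(s["opening"],4)); return s
jaws.close_gripper();s=st("closed")
```

```text
closed 26.74 vise [-0.0651  0.0725  0.0585] F [ 58.2 -16.2  -5.6] op 0.0188
```

Run:
```python
from h import *
from rig import r,jaws,telemetry,cams
y=.072
def st(t):
    s=telemetry.sense();v=s["tcp_pos"][:2]-o;c,sn=np.cos(psi),np.sin(psi)
    print(t,round(s["clock"],2),"vise",np.round([c*v[0]+sn*v[1],-sn*v[0]+c*v[1],s["tcp_pos"][2]],4),"F",s["contact_force"].round(1),"op",round(s["opening"],4)); return s
for x in(-.08,-.07,-.0605):
    r.line_to(W(x,y,.0525),vel=.06);st(x)
r.dwell(.3);st("dwell")
```

```text
-0.08 27.13 vise [-0.0605  0.0724  0.0562] F [38.3 -9.9 -3.1] op 0.0094
-0.07 27.45 vise [-0.0606  0.0722  0.0544] F [17.7 -4.2  0.5] op 0.0088
-0.0605 27.76 vise [-0.0606  0.0722  0.0525] F [0.7 1.6 2.5] op 0.0092
dwell 28.06 vise [-0.0606  0.0722  0.0525] F [-1.1  2.1  2.4] op 0.0093
```

Run:
```python
from h import *
from rig import r,jaws,telemetry,cams
y=.072
def st(t):
    s=telemetry.sense();v=s["tcp_pos"][:2]-o;c,sn=np.cos(psi),np.sin(psi)
    vx=c*v[0]+sn*v[1]
    print(t,round(s["clock"],2),"vise",np.round([vx,-sn*v[0]+c*v[1],s["tcp_pos"][2]],4),"ang %.1f"%np.degrees(np.arctan2(s["tcp_pos"][2]-.0525,.0447-vx)),"F",s["contact_force"].round(1),"op",round(s["opening"],4)); return s
for d in range(8,73,8):
    t=np.radians(d)
    r.line_to(W(.0447-.105*np.cos(t),y,.0525+.105*np.sin(t)),vel=.07);s=st(d)
    if np.linalg.norm(s["contact_force"])>25 or s["opening"]<.006: print("stop");break
ims=[]
for n in("scene","top"):
    p=cams.snapshot(n);np.savez(n+"3.npz",**{k:np.array(v) for k,v in p.items()})
    c=proj(p,W(-.0,.05,.09))[0];x,yy=int(c[0]),int(c[1])
    ims.append(cv2.resize(p["image"][max(yy-60,0):yy+60,x-80:x+80],(400,300),interpolation=cv2.INTER_CUBIC))
cv2.imwrite("pics/f.png",np.hstack(ims))
```

```text
8 28.42 vise [-0.0595  0.0721  0.0674] ang 8.1 F [-0.3  1.9 -2.5] op 0.0091
16 28.77 vise [-0.0566  0.0721  0.0816] ang 16.0 F [-2.   2.1 -2.1] op 0.0088
24 29.13 vise [-0.0518  0.072   0.0954] ang 24.0 F [-4.2  2.2 -0.2] op 0.0087
32 29.49 vise [-0.0454  0.072   0.1083] ang 31.7 F [-6.1  3.5  1. ] op 0.0087
40 29.85 vise [-0.0376  0.072   0.1201] ang 39.4 F [-8.2  3.5  3.3] op 0.0091
48 30.21 vise [-0.0283  0.072   0.1308] ang 47.0 F [-12.    4.4   9.7] op 0.0093
56 30.57 vise [-0.0164  0.0719  0.1405] ang 55.2 F [-13.1   4.   16. ] op 0.0091
64 30.93 vise [-0.0019  0.0719  0.1483] ang 64.0 F [-10.1   3.   15.8] op 0.009
72 31.28 vise [0.0132 0.0719 0.1537] ang 72.7 F [-4.   2.2  9.8] op 0.0091
```

View pics/f.png

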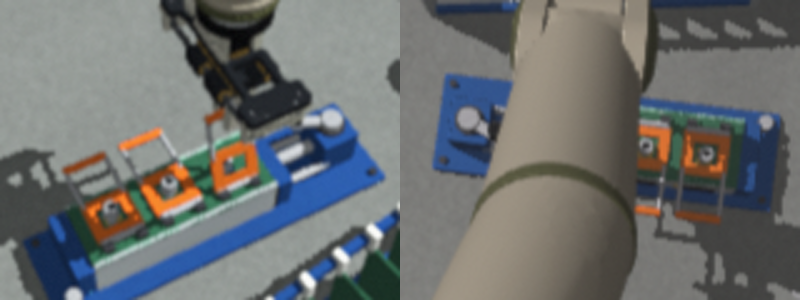

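Run:
```python
from h import *
p=load("scene3.npz");X=cloud(p);f=7
c=proj(p,W(.0,.06,.10))[0];x,y=int(c[0]),int(c[1])
im=cv2.resize(p["image"][y-42:y+42,x-56:x+56],None,fx=f,fy=f,interpolation=cv2.INTER_CUBIC)
for d,col in((60,(255,0,0)),(70,(255,255,0)),(78,(255,0,255))):
    t=np.radians(d)
    for yy in(-.027,.027):
      for L in(.105,.055):
        u=(proj(p,W(.045-L*np.cos(t),.072+yy,.071+L*np.sin(t)))[0]-[x-56,y-42]+.5)*f
        cv2.circle(im,tuple(int(v) for v in u),4,col,-1)
cv2.imwrite("pics/g.png",im)
hsv=cv2.cvtColor(p["image"],cv2.COLOR_BGR2HSV)
org=(hsv[...,0]>3)&(hsv[...,0]<20)&(hsv[...,1]>130)
V=X.copy();V[...,:2]=(X[...,:2]-o)@np.array([[np.cos(psi),np.sin(psi)],[-np.sin(psi),np.cos(psi)]]).T
m=org&(abs(V[...,0])<.1)&(V[...,1]>.037)&(V[...,1]<.11)
print(np.sum(m)); q=V[m]; q=q[q[:,2].argsort()]; print(q[::8].round(3))
print(np.degrees(np.arctan2(q[:,2]-.071,.045-q[:,0]))[::8].round(0))
```

```text
230
[[0.024 0.076 0.061]
 [0.027 0.077 0.064]
 [0.032 0.047 0.067]
 [0.044 0.057 0.076]
 [0.043 0.054 0.078]
 [0.042 0.048 0.079]
 [0.037 0.044 0.081]
 [0.039 0.082 0.082]
 [0.039 0.059 0.084]
 [0.04  0.046 0.084]
 [0.037 0.087 0.086]
 [0.038 0.056 0.09 ]
 [0.039 0.088 0.093]
 [0.036 0.086 0.097]
 [0.038 0.049 0.099]
 [0.037 0.049 0.104]
 [0.036 0.086 0.106]
 [0.034 0.087 0.109]
 [0.032 0.078 0.111]
 [0.032 0.084 0.113]
 [0.031 0.081 0.113]
 [0.029 0.089 0.115]
 [0.029 0.079 0.117]
 [0.027 0.071 0.119]
 [0.031 0.075 0.122]
 [0.031 0.058 0.124]
 [0.017 0.049 0.173]
 [0.012 0.052 0.174]
 [0.012 0.049 0.271]]
[-26. -21. -18.  75.  77.  68.  51.  60.  65.  70.  61.  71.  74.  71.
  76.  77.  75.  74.  71.  73.  72.  70.  71.  69.  74.  76.  74.  72.
  81.]
```

View pics/g.png

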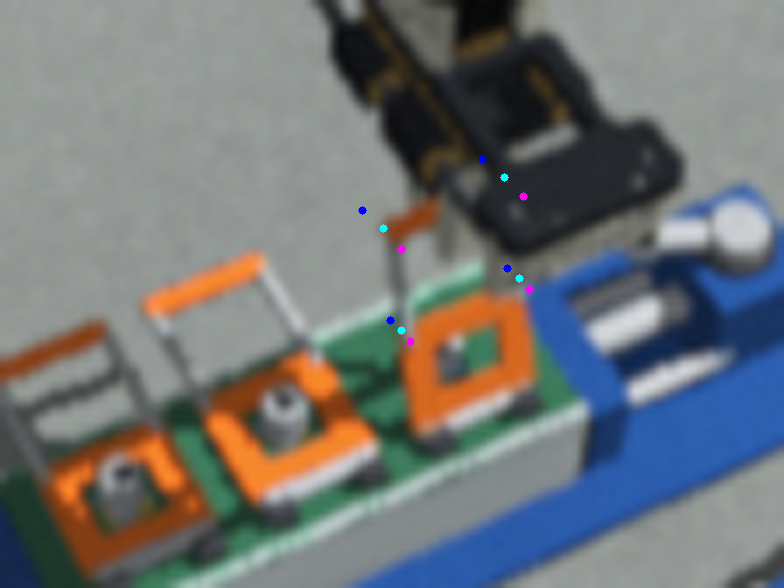

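The overlay puts the held bar between the 70° and 78° marks, and the depth readings on it give about 72–74°. Caps 2 and 3 lie flat. I'll check stability and the bystanders, then hand in.

Run:
```python
from h import *
from rig import r,jaws,telemetry,cams,job
r.dwell(.6)
s=telemetry.sense();print(s["clock"],s["tcp_pos"],s["contact_force"],s["opening"])
p=cams.snapshot("scene");a=load("scene0.npz")
for q in("spare_bolt","driver","spanner","solder_reel","flux_bottle","tool_mug","spare_board"):
    d=cams.look_for(p,q); print(q,[(np.round(x["point"]),round(x["score"],2)) for x in d[:1]])
d=cv2.absdiff(p["image"],a["image"]).max(-1)
def w(Pn,z): 
    u=proj(p,Pn)[0].astype(int);return d[u[1]-8:u[1]+8,u[0]-8:u[0]+8].mean()
for n,u in(("spanner",(290,145)),("board",(358,164)),("mug",(372,188)),("driver",(130,241)),("reel",(95,326)),("bottle",(155,337)),("stub",(209,288))):
    print(n,d[u[1]-12:u[1]+12,u[0]-14:u[0]+14].mean().round(1))
cv2.imwrite("pics/final.png",p["image"])
```

```text
31.9833 [0.61366036 0.0141204  0.1535907 ] [-4.36982369  1.89494167  8.44997162] 0.009088702835867256
spare_bolt [(array([210., 290.]), 0.59)]
driver [(array([118., 236.]), 0.56)]
spanner []
solder_reel [(array([ 92., 327.]), 0.75)]
flux_bottle [(array([155., 338.]), 0.96)]
tool_mug [(array([370., 187.]), 0.58)]
spare_board [(array([357., 164.]), 0.58)]
spanner 46.9
board 7.1
mug 5.6
driver 42.4
reel 9.5
bottle 8.0
stub 7.3
```

View pics/final.png

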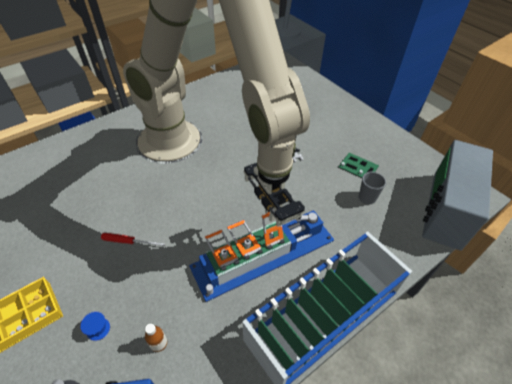

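The holding pose is steady. The other objects show where they were: spanner behind the arm at about (298,155), driver under the arm's shadow at (130,240). Handing in.

Run:
```python
from rig import job,telemetry
job.finish_job();print(telemetry.sense()["clock"])
```

```text
the job is handed in; nothing more can be done
the job is handed in; nothing more can be done
```

I closed the vise, found bolt 1 to be the loose one, and handed the job in at about 32 s with its cap held open at roughly 72–74°.

- **Vise:** I turned the crank clockwise about 3.45 rad until it met its stop. A further push of about 10 N did not move it. Pictures after I let go show the jaw on the module and the crank where I left it.
- **Bolts:** The head of bolt 1 sank to 0.0794 m and stayed there on a second tap. Bolts 2 and 3 stopped at 0.0861 m, so they are tight.
- **Cap 1:** The fingers grip its bar (9 mm opening, and the pose did not drift over 0.6 s). Both the arm position and the camera depth give an angle of about 72–74°. Bolt 1 was not measured again after the lift. Caps 2 and 3 lie flat in the pictures.

**Forces:** Closing the gripper with one finger inside the bail pushed the arm about 30 mm, with a force on the tool of about 60 N. That is under the 120 N wrist limit, and it came through the finger, not the gripper's body. It eased as soon as I centred the gripper on the bar. During the lift the force rose to about 20 N, for a reason I did not find, and it was about 10 N when I handed in.

**Other items:** The spare bolt, solder reel, flux bottle, mug and spare board match the first picture. The comparison differed at the driver and the spanner. In the last picture the driver lies in the arm's shadow at the same place. The spanner is mostly hidden behind the arm and the detector missed it, so it is not fully confirmed, though nothing went near it.

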